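# Clamp a polished blank in the strap fixture

### The arm

A 7-joint arm with a two-finger parallel gripper is mounted at the origin on the work surface. World frame = base frame: x ahead of the robot, y to its left, z up, the work surface at z = 0. Lengths are in m, angles in rad, forces in N, time in s.
With the tool pointing down it reaches from about 0.4 to 0.85 m from the base axis. Payload 4.5 kg.
Tool frame: the origin (TCP) lies midway between the tips of the shut fingers; the grasp point (between the pads) lies 19 mm behind it; z points along the fingers, y is the direction in which the jaws open and shut (so a half turn about z gives the same grasp; the last joint's range is limited). The gripper opens to 88 mm and grips with 3 to 60 N. Pads are 18 mm wide; open, the fingers measure 123 mm over their backs; the gripper's body (75 mm by 187 mm) begins 45 mm behind the grasp point.
Start: joints at [1.235, 0.689, -0.195, 1.565, 0.157, 0.902, -0.215], TCP at [0.226, -0.583, 0.204] pointing down, gripper open.
Joint ranges: [-3.01, 3.01], [-0.46, 2.08], [-1.47, 1.51], [0.13, 2.56], [-1, 4.14], [0.04, 2.09], [-2.66, 2.66]. Speed limits (rad/s): [2.57, 2.57, 3.14, 3.14, 3.14, 3.14, 3.14].

### API

Orientations are given as a unit quaternion [x, y, z, w].
In Python, from plant import r gives the robot as it stands.
- The arm moves only by the tool play_rows, never from a script. Its argument "targets" is a list of rows, each an object of numbers: "jaw": the closure, from 0 (fully open) to 1 (shut); "dx", "dy", "dz": the shift along the tool's x, y, z in m; "yaw": the turn about the tool's z in rad. A call has exactly 5 rows; each row shifts and turns the pose as measured when the row begins, along the tool's axes as they then stand; what a row does not reach is not made up. A row lasts 1/10 s, in which the tool goes at most 50 mm and 8.59 degrees, less where a joint would pass 70% of its speed; a pose out of reach is approached as far as the arm can. A call with a gripper value outside its range is refused whole. The fingers move at their own pace and stop on an object; "squeeze" is the grip in N (left out, the last holds). Time passes only in rows, so rows that do not move let the fingers close, or fill a call up. It gives the time, the measured TCP pose, the force and the opening at its end, in the units of the state.
- r.get_state(): the state, without advancing time (a new reading comes with each control period).
- r.snapshot(name): name is "scene" or "top" or "wrist"; returns a dict with "frame" (384x512x3 uint8, red, green, blue), "z_map" (384x512 float32, m along the optical axis (not along the pixel's ray), 0 where there is no reading), "mtx" (3x3 intrinsics, pixels), "position" and "orientation" of the camera in the world; the wrist camera has in their place "T_tool_cam" (4x4, takes a point from camera to tool coordinates, whose origin is the TCP and whose axes are the flange's). Camera axes: x right, y up, looking along -z (the intrinsics and any distortion apply to the point x, -y, -z); pixel columns grow to the right and rows downward; lengths in m; the calibration is good to about 2 mm. A picture is of the moment at which its call begins: read the wrist's pose just before it.
- r.finish_job(): hands the job in, once; it reports no verdict.
The state is a dict: "clock": time; "q": joint angles; "qd": joint speeds; "joint_torque": joint torques, N m; "tool_pos": TCP position; "eef_rot": TCP orientation; "contact_force": force on the tool from outside, world axes, zero at the start; "moment": the same for the moment, N m; "opening": opening from 0.0 (shut) to 1.0 (fully open).
Only numpy, scipy, OpenCV 4.12 (cv2) and the standard library are available. Lean on these libraries where they do the work, as an engineer would, in place of code of your own. Each camera call takes 0.05 s, during which the arm holds its last target.

### The job

Clamp the blank into the polishing fixture: push the swung-out clamp strap round with the outside of a finger until its nose is over the blank and it is fully against its stop, and only then push the raised cam lever at its nose all the way down with the fingertips, so that the cam presses the blank in its seat. Just push, gently; do not touch the polished blank itself, and leave the other things on the bench where they are.

Things in the scene. Friction and masses are not known exactly. Their poses are not given: they have to be found in the camera images.
- fixture: the clamping fixture, fixed to the bench: dark steel base plate 150 x 280 x 16 mm. Origin at the centre of its underside, on the bench; x points away from the robot at yaw 0, y along the plate's long side, z up. The strap's vertical pivot axis is at x 0, y -95 mm; the nest (round aluminium seat, 4 mm lip) is centred at x 0, y +55 mm
- pivot (a point): point on the strap's vertical pivot axis at the strap's top face, 64 mm above the bench. The strap is a steel bar 28 mm wide and 14 mm thick, from 50 to 64 mm above the bench, reaching 162 mm from this axis to its forked nose and 28 mm the other way
- stop_pin (a point): top of the fixed steel stop pin (14 mm diameter), 62 mm above the bench, at x +21, y +10 mm of the fixture: on the far (+x) side of the closed strap, so a finger pushing from the near side does not meet it
- nest (a point): centre of the nest floor on which the blank sits, 30 mm above the bench
- strap (a joint): swing angle of the clamp strap. 0 = along the fixture's +y, nose right over the blank, against its end stop; positive = swung away, counter-clockwise seen from above: the nose goes towards the fixture's -x (the robot's side); starts at 1.05 to 1.6, at most 1.75. Stays where it is left; friction 0.30 N m (about 4.3 N at the thumb post)
- thumb_post (a point): middle of the upright steel thumb post on the strap, 12 mm diameter, 36 mm tall (64 to 100 mm above the bench), 70 mm from the pivot axis towards the nose, 80 mm short of the blank's centre when the strap is over. Push it (or the strap's side) sideways to swing the strap
- lever (a joint): angle of the cam lever in the strap's forked nose. 0 = fully down (level, at its end stop); starts raised, 0.8 to 1.05; at most 1.2. It points outward, away from the pivot, in line with the strap, and swings round with it. Stays where it is left; friction 0.32 N m (about 3.5 N at the ball, a little more over the last 0.35 rad where the cam bears on the blank)
- lever_axis (a point): middle of the cam lever's axis pin, which is level and lies across the strap's nose, 150 mm from the strap's pivot, 61.5 mm above the bench; right above the blank's seat when the strap is over
- lever_ball (a point): centre of the black ball (24 mm diameter) at the cam lever's end, 92 mm straight out from the lever's axis. With the lever down it is 61.5 mm above the bench and 242 mm from the strap's pivot, just past the end of the base plate
- cam: the round steel cam (20 mm diameter, 12 mm wide) at the root of the lever, 8 mm off the lever's axis; origin on the lever's axis. It presses the top of the blank only when the strap is over and the lever is down, with the lever as high as at the start it clears it by about 2 mm
- blank: the polished steel blank: loose round cap 44 mm diameter, 14 mm high, seated in the nest, top 44 mm above the bench; origin at the centre of its underside. Not to be touched by the robot
- spacer: loose steel spacer ring, 38 mm diameter, 12 mm high, lying on the fixture's base plate behind the strap; bystander; origin at the centre of its underside
- compound_bar: bar of polishing compound, 32 x 90 x 24 mm, on the bench behind the fixture; bystander; origin at the centre of its underside
- felt_mop: pale felt polishing wheel lying flat, 110 mm diameter, 27 mm high; bystander; origin at the centre of its underside
- brush_wheel: dark bristle wheel lying flat, 80 mm diameter, 21 mm high; bystander; origin at the centre of its underside
- parts_bowl: small metal bowl, 100 mm across, 45 mm high; bystander; origin at the centre of its underside
- file_handle: wood-handled hand tool lying on the bench, 190 mm long; bystander; origin at its underside (hand tool: on its axis)
- polish_jar: closed amber jar, 64 mm diameter, 70 mm high; bystander; origin at the centre of its underside

How it is judged:
By the outcome, as a careful person would: the job done as asked, in the order asked, and still so for the second after the job is handed in, with the robot touching nothing.
It also fails if it takes over 46 s, if anything falls off the work surface, if the arm or the gripper's body presses on something with over 40 N, if the wrist force passes 120 N, or if a joint passes its speed limit or range.

## Working session

There is one attempt and no reset: what is moved stays moved. The work goes in short steps, Python scripts to look and compute and a tool call to move; the robot and the scene stay as the last step left them, time stands still between calls to the robot, and variables do not carry over. Pictures are saved under pics/ and viewed, and the job is handed in when it is done.

Besides the shell and the picture viewer there is one more tool, called as name(argument=value, ...), one argument or row to a line, values as JSON. play_rows: Moves the arm, as the interface text tells. Its arguments: {"type":"object","properties":{"targets":{"type":"array"},"squeeze":{"type":"number"}},"required":["targets"]}

```bash
mkdir -p pics
cat > h.py <<'E'
import numpy as np, cv2
from scipy.spatial.transform import Rotation as R
from plant import r
def save(n,img): cv2.imwrite('pics/'+n+'.png',cv2.cvtColor(img,cv2.COLOR_RGB2BGR))
def cam(s,st=None):
    if 'T_tool_cam' in s:
        T=np.eye(4);T[:3,:3]=R.from_quat(st['eef_rot']).as_matrix();T[:3,3]=st['tool_pos'];return T@np.array(s['T_tool_cam'])
    T=np.eye(4);o=np.array(s['orientation']);T[:3,:3]=R.from_quat(o).as_matrix() if o.size==4 else o;T[:3,3]=s['position'];return T
def ray(s,T,u,v):
    m=np.array(s['mtx']);d=np.array([(u-m[0,2])/m[0,0],-(v-m[1,2])/m[1,1],-1.]);return T[:3,3],T[:3,:3]@d
def plane(s,T,u,v,z):
    o,d=ray(s,T,u,v);return o+d*(z-o[2])/d[2]
def depthpt(s,T,u,v):
    o,d=ray(s,T,u,v);return o+d*s['z_map'][int(round(v)),int(round(u))]
def cloud(s,T):
    m=np.array(s['mtx']);v,u=np.mgrid[:384,:512];z=s['z_map']
    d=np.stack([(u-m[0,2])/m[0,0],-(v-m[1,2])/m[1,1],-np.ones_like(z)],-1)*z[...,None]
    return d@T[:3,:3].T+T[:3,3]
E
python3 - <<'E'
from h import *
st=r.get_state();print(st)
for n in ['scene','top','wrist']:
    st=r.get_state();s=r.snapshot(n);save(n+'0',s['frame']);print(n,{k:v for k,v in s.items() if k not in('frame','z_map')})
    np.savez(n+'0.npz',T=cam(s,st),**{k:v for k,v in s.items()})
E
```

```text
{'clock': 0.0, 'q': array([ 1.23477795,  0.68998382, -0.19450767,  1.5663589 ,  0.15730671,
        0.90247159, -0.21511778]), 'qd': array([-0.00045482,  0.00047113,  0.00052665, -0.0004554 , -0.00098168,
        0.00116148,  0.00115755]), 'joint_torque': array([ 5.39422290e-04, -5.27573311e+01, -1.26662884e+00, -1.53428829e+01,
       -5.25837543e-02,  6.61898463e-03,  1.34330026e-04]), 'tool_pos': array([ 0.22559716, -0.58211669,  0.20300606]), 'eef_rot': array([ 9.82946311e-01,  1.83890489e-01, -2.36063186e-04, -8.83886384e-04]), 'contact_force': array([-0.29431175,  0.61350621, -0.58107085]), 'moment': array([0.03627896, 0.04432537, 0.02613472]), 'opening': 0.9992398640152664}
scene {'mtx': array([[410.89344615,   0.        , 255.44259509],
       [  0.        , 410.89344615, 187.24702453],
       [  0.        ,   0.        ,   1.        ]]), 'position': array([1.33804   , 0.29658789, 0.70038101]), 'orientation': array([0.25546858, 0.37794834, 0.73258058, 0.50518962])}
top {'mtx': array([[425.84557549,   0.        , 257.25171291],
       [  0.        , 425.84557549, 185.27098669],
       [  0.        ,   0.        ,   1.        ]]), 'position': array([ 0.3488287 , -0.02450351,  1.34931305]), 'orientation': array([-0.05219297,  0.03776564,  0.7125606 , -0.69864658])}
wrist {'mtx': array([[341.95170641,   0.        , 248.78806875],
       [  0.        , 341.95170641, 185.28063681],
       [  0.        ,   0.        ,   1.        ]]), 'T_tool_cam': array([[ 1.23581998e-03,  9.52516574e-01,  3.04484233e-01,
         7.87341053e-02],
       [ 9.99998690e-01, -1.49552617e-03,  6.19720441e-04,
         3.76651327e-04],
       [ 1.04565813e-03,  3.04483068e-01, -9.52517174e-01,
        -1.80904506e-01],
       [ 0.00000000e+00,  0.00000000e+00,  0.00000000e+00,
         1.00000000e+00]])}
```

View pics/scene0.png

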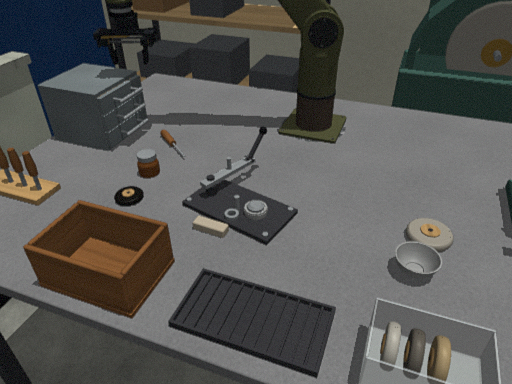

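View pics/top0.png

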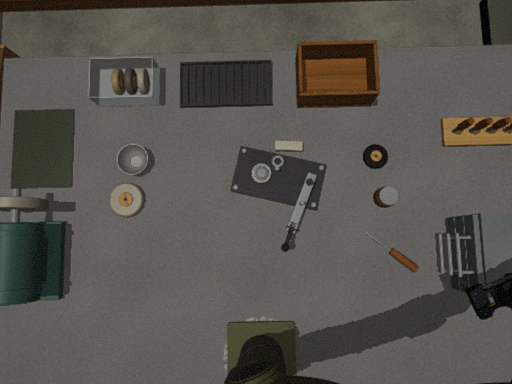

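View pics/wrist0.png

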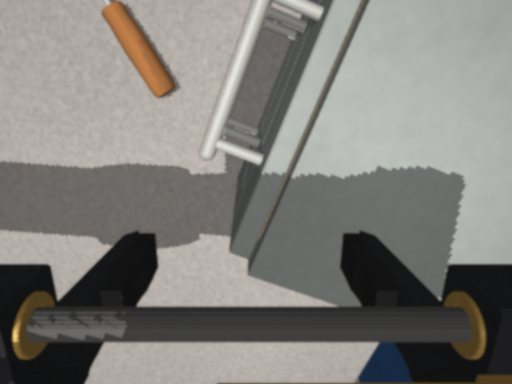

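The top view shows the plate centred near (278,177), the nest at (261,173), the pivot at (309,181) and the ball at (285,247). The gripper starts right of the drawer unit. I'll enlarge both views for precise pixel positions.

Run:
```python
from h import *
for n,(x0,y0,x1,y1) in {'top':(225,135,345,260),'scene':(165,115,315,245)}.items():
    s=np.load(n+'0.npz');im=s['frame'][y0:y1,x0:x1]
    k=600/im.shape[0];k=int(k)
    save(n+'0z',cv2.resize(im,None,fx=k,fy=k,interpolation=cv2.INTER_CUBIC));print(n,k)
s=np.load('top0.npz');T=s['T']
for u,v,z in [(261,173,.044),(309,181,.064),(285,247,.13),(278,161,.028),(302,206,.064)]:
    print(u,v,plane(s,T,u,v,z).round(4),depthpt(s,T,u,v).round(4))
P=cloud(s,T)
# heights
hsv=cv2.cvtColor(s['frame'],cv2.COLOR_RGB2HSV)
m=(hsv[...,2]<90)&(np.abs(P[...,2]-.016)<.008);m=m.astype(np.uint8)
n,l,stt,c=cv2.connectedComponentsWithStats(m);
for i in range(1,n):
    if stt[i,4]>300:print(stt[i],c[i])
```

```text
top 4
scene 4
261 173 [ 0.5543 -0.0117  0.044 ] [ 0.5544 -0.0117  0.0432]
309 181 [ 0.5234 -0.1573  0.064 ] [ 0.5229 -0.1569  0.0674]
285 247 [ 0.3274 -0.0763  0.13  ] [ 0.3276 -0.0757  0.145 ]
278 161 [ 0.5939 -0.0658  0.028 ] [ 0.5962 -0.0662  0.0157]
302 206 [ 0.4477 -0.1336  0.064 ] [ 0.4475 -0.1334  0.0664]
[ 180   60   92   48 2062] [224.87730359  83.12948594]
[363 144  25  25 393] [375.07633588 156.63104326]
[ 231  146   96   65 3280] [277.35335366 177.68902439]
[ 227  321   69   55 1896] [262.18037975 340.06487342]
```

View pics/top0z.png

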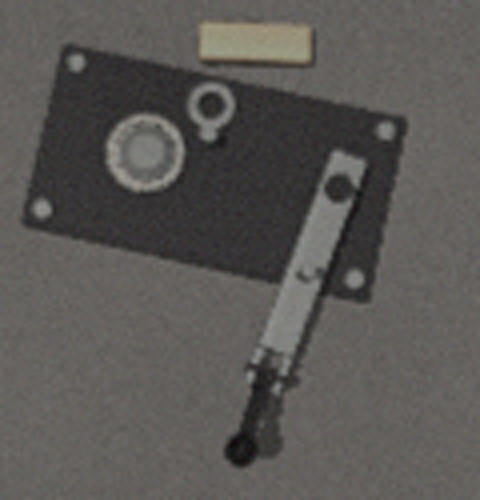

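View pics/scene0z.png

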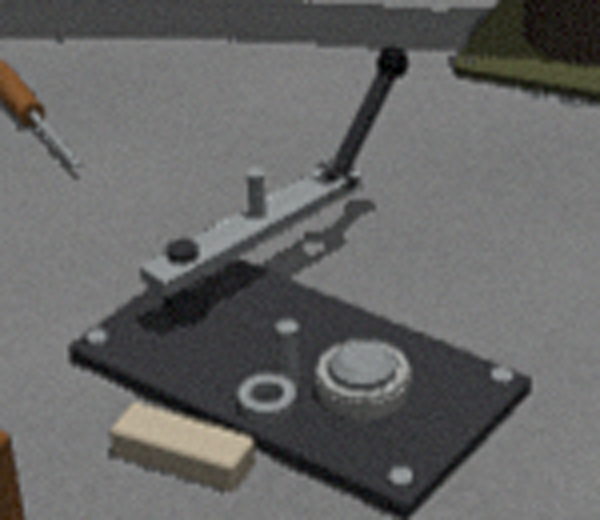

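```bash
cat > m1.py <<'E'
from h import *
a=np.load('top0.npz');b=np.load('scene0.npz')
def tri(p,q):
    o1,d1=ray(a,a['T'],*p);o2,d2=ray(b,b['T'],*q);d1/=np.linalg.norm(d1);d2/=np.linalg.norm(d2)
    s=np.linalg.lstsq(np.stack([d1,-d2],1),o2-o1,rcond=None)[0]
    A=o1+s[0]*d1;B=o2+s[1]*d2;return (A+B)/2,np.linalg.norm(A-B)
t=lambda x,y:(225+x/4-.375,135+y/4-.375)
c=lambda x,y:(165+x/4-.375,115+y/4-.375)
for n,p,q in [('pivotbolt',(339,187),(182,250)),('ball',(241,449),(393,62)),('blanktop',(145,151),(365,362)),('pin',(208,132),(287,326)),('post',(311,270),(255,173)),
 ('s1',(77,63),(401,475)),('s2',(386,131),(97,337)),('s3',(41,208),(502,374))]:
    X,e=tri(t(*p),c(*q));print(n,X.round(4),round(e,4))
g=lambda p,z:plane(a,a['T'],*t(*p),z)[:2]
piv=g((339,187),.067);nest=g((145,151),.044)
C=np.array([g(p,.016) for p in [(67,45),(406,119),(369,302),(24,227)]])
print('plate sides',[np.linalg.norm(C[i]-C[(i+1)%4]) for i in range(4)],C.mean(0), C)
print(piv,nest,np.linalg.norm(piv-nest));d=nest-piv;yaw=np.arctan2(-d[0],d[1]);print('yaw',yaw,'edge yaw',[np.arctan2(-(C[i]-C[j])[0],(C[i]-C[j])[1]) for i,j in[(0,1),(3,2)]])
ball=tri(t(241,449),c(393,62))[0];e=ball[:2]-piv;print('ball r',np.linalg.norm(e),'dir',np.arctan2(-e[0],e[1])-yaw, np.linalg.norm(e)-150, 'lev',np.arctan2(ball[2]-.0615,np.linalg.norm(e)-.15))
E
python3 m1.py
```

```text
pivotbolt [ 0.5209 -0.1566  0.0701] 0.0025
ball [ 0.3274 -0.0747  0.1326] 0.0024
blanktop [ 0.5565 -0.0099  0.0396] 0.003
pin [ 0.5666 -0.0591  0.063 ] 0.0019
post [ 0.4557 -0.1304  0.0995] 0.0036
s1 [0.6314 0.0427 0.0215] 0.0024
s2 [ 0.5714 -0.2003  0.02  ] 0.0025
s3 [0.516  0.0722 0.0223] 0.0013
plate sides [np.float64(0.2757179267014511), np.float64(0.14833069030026033), np.float64(0.2768665461263156), np.float64(0.1500581609198371)] [ 0.54234985 -0.06663789] [[ 0.64782703  0.04962563]
 [ 0.58185828 -0.2180841 ]
 [ 0.43757654 -0.18366357]
 [ 0.50213756  0.08557046]]
[ 0.5218112  -0.15804786] [ 0.55627854 -0.01133301] 0.15070914364404112
yaw -0.2307431615189063 edge yaw [np.float64(-0.2416054327822733), np.float64(-0.2353513118094791)]
ball r 0.21152523584437927 dir 1.3967283741152403 -149.7884747641556 lev 0.8573630410369883
```

```bash
cat >> h.py <<'E'
PIV=np.array([.521,-.1582]);YAW=-.236
def go(x,y,z,yang=None):
    st=r.get_state();M=R.from_quat(st['eef_rot']).as_matrix();p=np.array(st['tool_pos'])
    ya=np.arctan2(M[1,1],M[0,1])
    print('t',round(st['clock'],2),'pos',p.round(4),'yang',round(ya,3),'tilt',M[:,2].round(3),'F',np.round(st['contact_force'],1),'open',round(st['opening'],2),'q',np.round(st['q'],2))
    print('tool delta',(M.T@(np.array([x,y,z])-p)).round(4), 'yaw', None if yang is None else round(-((yang-ya+np.pi)%(2*np.pi)-np.pi),3))
E
python3 - <<'E'
from h import *
s=np.load('top0.npz');P=cloud(s,s['T'])
print('drawer max z',np.nanmax(P[215:275,445:480,2]),P[225,490],P[250,460])
go(.4327,-.185,.25,1.164)
E
```

```text
drawer max z 1.3493130530011908 [ 0.3766454 -0.6182934  0.2015397] [ 0.31147412 -0.54876983  0.1690249 ]
t 0.15 pos [ 0.2257 -0.5823  0.2032] yang -1.201 tilt [-0.001  0.001 -1.   ] F [-0.7 -0.5  0.1] open 1.0 q [ 1.23  0.69 -0.19  1.57  0.16  0.9  -0.22]
tool delta [ 0.3366 -0.2957 -0.0464] yaw -2.365
```

The drawer top stands at about 0.20 m, level with the fingertips, so I'll lift first while shutting the jaws.

play_rows(
  targets=[
    {"jaw": 1, "dx": 0, "dy": 0, "dz": -0.04, "yaw": 0},
    {"jaw": 1, "dx": 0, "dy": 0, "dz": -0.04, "yaw": 0},
    {"jaw": 1, "dx": 0, "dy": -0.02, "dz": -0.02, "yaw": 0},
    {"jaw": 1, "dx": 0.02, "dy": -0.04, "dz": 0, "yaw": 0},
    {"jaw": 1, "dx": 0.02, "dy": -0.045, "dz": 0, "yaw": 0},
  ],
  squeeze=10,
)

```text
clock: 0.65
tool_pos: [0.2233, -0.4718, 0.3039]
eef_rot: [0.984, 0.18, -0.001, -0.001]
contact_force: [0.1, 0.8, 0.3]
opening: 0.568
```

```bash
python3 -c "
from h import *
go(.4327,-.185,.25,1.164)"
```

```text
t 0.65 pos [ 0.2233 -0.4718  0.3039] yang -1.208 tilt [-0.002  0.003 -1.   ] F [0.1 0.8 0.3] open 0.57 q [ 1.19  0.44 -0.22  1.73  0.11  0.99 -0.29]
tool delta [ 0.2976 -0.1937  0.0543] yaw -2.372
```

play_rows(
  targets=[
    {"jaw": 1, "dx": 0.042, "dy": -0.026, "dz": 0, "yaw": 0},
    {"jaw": 1, "dx": 0.042, "dy": -0.026, "dz": 0, "yaw": 0},
    {"jaw": 1, "dx": 0.042, "dy": -0.026, "dz": 0, "yaw": 0},
    {"jaw": 1, "dx": 0.042, "dy": -0.026, "dz": 0, "yaw": 0},
    {"jaw": 1, "dx": 0.042, "dy": -0.026, "dz": 0, "yaw": 0},
  ],
)

```text
clock: 1.15
tool_pos: [0.3707, -0.2709, 0.3042]
eef_rot: [0.985, 0.175, -0.002, -0.001]
contact_force: [0.4, -0.4, -0.4]
opening: 0.112
```

play_rows(
  targets=[
    {"jaw": 1, "dx": 0, "dy": 0, "dz": 0, "yaw": -0.14},
    {"jaw": 1, "dx": 0, "dy": 0, "dz": 0, "yaw": -0.14},
    {"jaw": 1, "dx": 0, "dy": 0, "dz": 0, "yaw": -0.14},
    {"jaw": 1, "dx": 0, "dy": 0, "dz": 0, "yaw": -0.14},
    {"jaw": 1, "dx": 0, "dy": 0, "dz": 0, "yaw": -0.14},
  ],
)

```text
clock: 1.65
tool_pos: [0.3773, -0.2596, 0.3042]
eef_rot: [0.854, 0.52, -0.0, -0.003]
contact_force: [0.6, 0.2, 0.2]
opening: 0.008
```

play_rows(
  targets=[
    {"jaw": 1, "dx": 0, "dy": 0, "dz": 0, "yaw": -0.14},
    {"jaw": 1, "dx": 0, "dy": 0, "dz": 0, "yaw": -0.14},
    {"jaw": 1, "dx": 0, "dy": 0, "dz": 0, "yaw": -0.14},
    {"jaw": 1, "dx": 0, "dy": 0, "dz": 0, "yaw": -0.14},
    {"jaw": 1, "dx": 0, "dy": 0, "dz": 0, "yaw": -0.14},
  ],
)

```text
clock: 2.15
tool_pos: [0.3759, -0.259, 0.3034]
eef_rot: [0.612, 0.791, 0.0, -0.004]
contact_force: [-0.7, 0.3, -0.7]
opening: 0.004
```

play_rows(
  targets=[
    {"jaw": 1, "dx": 0, "dy": 0, "dz": 0, "yaw": -0.14},
    {"jaw": 1, "dx": 0, "dy": 0, "dz": 0, "yaw": -0.14},
    {"jaw": 1, "dx": 0, "dy": 0, "dz": 0, "yaw": -0.14},
    {"jaw": 1, "dx": 0, "dy": 0, "dz": 0, "yaw": -0.14},
    {"jaw": 1, "dx": 0, "dy": 0, "dz": 0, "yaw": -0.14},
  ],
)

```text
clock: 2.65
tool_pos: [0.3744, -0.259, 0.3026]
eef_rot: [0.29, 0.957, 0.002, -0.005]
contact_force: [0.0, -0.0, -0.3]
opening: 0.007
```

```bash
python3 -c "
from h import *
go(.4327,-.185,.25,1.164)"
```

```text
t 2.65 pos [ 0.3744 -0.259   0.3026] yang 0.983 tilt [-0.009  0.006 -1.   ] F [ 0.  -0.  -0.3] open 0.01 q [ 1.09  0.44 -0.87  1.88  0.39  1.01  1.04]
tool delta [-0.0081  0.0939  0.0525] yaw -0.181
```

Next I'll finish the turn and move back a little from the post, then use the wrist camera to measure the post and strap more closely.

play_rows(
  targets=[
    {"jaw": 1, "dx": 0, "dy": 0, "dz": 0, "yaw": -0.12},
    {"jaw": 1, "dx": 0, "dy": 0, "dz": 0, "yaw": -0.06},
    {"jaw": 1, "dx": 0, "dy": 0.04, "dz": 0.03, "yaw": 0},
    {"jaw": 1, "dx": 0, "dy": 0.04, "dz": 0.03, "yaw": 0},
    {"jaw": 1, "dx": 0, "dy": 0, "dz": 0, "yaw": 0},
  ],
)

```text
clock: 3.15
tool_pos: [0.4054, -0.1861, 0.2405]
eef_rot: [0.201, 0.98, 0.002, -0.004]
contact_force: [-0.6, -0.3, -0.1]
opening: 0.008
```

Run:
```python
from h import *
go(.4327,-.185,.075,1.164)
st=r.get_state();s=r.snapshot('wrist');save('w1',s['frame']);np.savez('w1.npz',T=cam(s,st),**s)
s=r.snapshot('top');save('t1',cv2.resize(s['frame'][120:300,200:400],None,fx=3,fy=3,interpolation=cv2.INTER_CUBIC))
```

```text
t 3.15 pos [ 0.4054 -0.1861  0.2405] yang 1.165 tilt [-0.007  0.006 -1.   ] F [-0.6 -0.3 -0.1] open 0.01 q [ 0.89  0.51 -0.86  2.    0.5   0.86  0.92]
tool delta [-0.0261  0.0112  0.1653] yaw 0.001
```

View pics/w1.png

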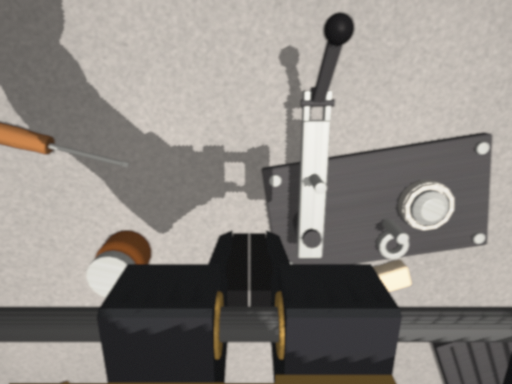

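View pics/t1.png

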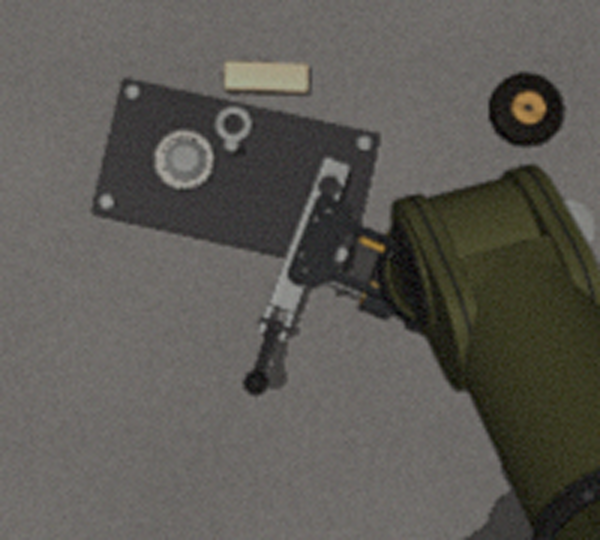

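The wrist view shows the ball at (339,29), the post near (316,182), the pivot bolt at (312,238) and the blank at (432,206). The shut fingers lie to the right of the strap, on the push side. I'll cross-check these points against the top view.

Run:
```python
from h import *
w=np.load('w1.npz');a=np.load('top0.npz')
def tri(p,q):
    o1,d1=ray(a,a['T'],*p);o2,d2=ray(w,w['T'],*q);d1/=np.linalg.norm(d1);d2/=np.linalg.norm(d2)
    s=np.linalg.lstsq(np.stack([d1,-d2],1),o2-o1,rcond=None)[0]
    A=o1+s[0]*d1;B=o2+s[1]*d2;return (A+B)/2,np.linalg.norm(A-B)
t=lambda x,y:(225+x/4-.375,135+y/4-.375)
for n,p,q in [('piv',(339,187),(312,238)),('ball',(241,449),(339,29)),('blank',(145,151),(433,207))]:
    X,e=tri(t(*p),q);print(n,X.round(4),round(e,4))
for n,q,z in [('piv',(312,238),.067),('ball',(339,29),.132),('blank',(433,207),.044)]: print(n,plane(w,w['T'],*q,z).round(4))
save('w1z',cv2.resize(w['frame'][80:260,230:380],None,fx=3,fy=3,interpolation=cv2.INTER_CUBIC))
# depth: post points
P=cloud(w,w['T']);m=(P[...,2]>.08)&(P[...,2]<.106);m[:150]=0;m[230:]=0;m[:,:280]=0;m[:,350:]=0
print('post pts',m.sum(),P[m].mean(0),np.argwhere(m).mean(0))
```

```text
piv [ 0.5214 -0.1573  0.0693] 0.001
ball [ 0.3276 -0.0759  0.1315] 0.0003
blank [ 0.5561 -0.0105  0.0406] 0.0021
piv [ 0.5224 -0.1568  0.067 ]
ball [ 0.3274 -0.0761  0.132 ]
blank [ 0.5534 -0.0111  0.044 ]
post pts 181 [ 0.45488779 -0.13037702  0.09591401] [185.09944751 319.04972376]
```

View pics/w1z.png

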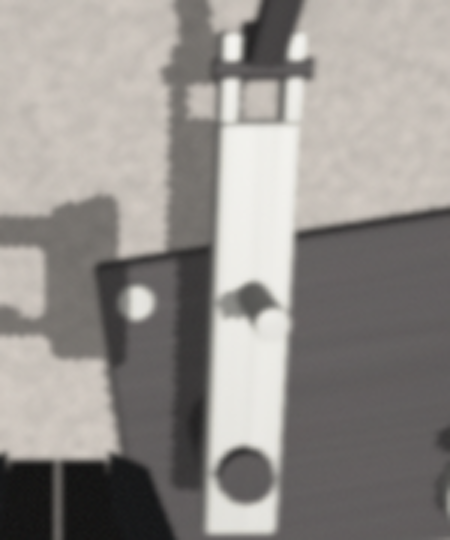

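play_rows(
  targets=[
    {"jaw": 1, "dx": -0.013, "dy": 0.005, "dz": 0.04, "yaw": 0},
    {"jaw": 1, "dx": -0.013, "dy": 0.005, "dz": 0.04, "yaw": 0},
    {"jaw": 1, "dx": 0, "dy": 0, "dz": 0.04, "yaw": 0},
    {"jaw": 1, "dx": 0, "dy": 0, "dz": 0.035, "yaw": 0},
    {"jaw": 1, "dx": 0, "dy": 0, "dz": 0, "yaw": 0},
  ],
)

```text
clock: 3.75
tool_pos: [0.4365, -0.2031, 0.086]
eef_rot: [0.212, 0.977, -0.003, 0.003]
contact_force: [-0.6, 0.2, 0.3]
opening: 0.003
```

```bash
python3 -c "
from h import *
go(.447,-.1517,.076,1.164)"
```

```text
t 3.75 pos [ 0.4365 -0.2031  0.086 ] yang 1.144 tilt [ 0.004 -0.008 -1.   ] F [-0.6  0.2  0.3] open 0.0 q [ 0.69  0.76 -0.58  2.09  0.85  0.53  0.61]
tool delta [0.0118 0.0512 0.0096] yaw -0.02
```

play_rows(
  targets=[
    {"jaw": 1, "dx": 0.006, "dy": 0.01, "dz": 0.005, "yaw": -0.02},
    {"jaw": 1, "dx": 0.006, "dy": 0.01, "dz": 0.005, "yaw": 0},
    {"jaw": 1, "dx": 0, "dy": 0.01, "dz": 0, "yaw": 0},
    {"jaw": 1, "dx": 0, "dy": 0.008, "dz": 0, "yaw": 0},
    {"jaw": 1, "dx": 0, "dy": 0, "dz": 0, "yaw": 0},
  ],
)

```text
clock: 4.25
tool_pos: [0.445, -0.1696, 0.0817]
eef_rot: [0.207, 0.978, -0.006, 0.008]
contact_force: [0.6, -0.4, 0.3]
opening: 0.003
```

Run:
```python
from h import *
go(.447,-.1517,.076,1.164)
st=r.get_state();s=r.snapshot('wrist');save('w2',s['frame'])
```

```text
t 4.25 pos [ 0.445  -0.1696  0.0817] yang 1.154 tilt [ 0.012 -0.015 -1.   ] F [ 0.6 -0.4  0.3] open 0.0 q [ 0.59  0.76 -0.54  2.12  0.89  0.49  0.51]
tool delta [0.0055 0.0173 0.0055] yaw -0.01
```

View pics/w2.png

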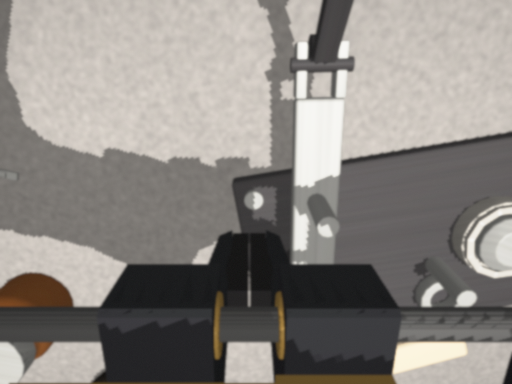

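The finger is beside the strap with the post just ahead of it, at (328,215). I'll close the gap and make contact.

play_rows(
  targets=[
    {"jaw": 1, "dx": 0.003, "dy": 0.007, "dz": 0.003, "yaw": -0.01},
    {"jaw": 1, "dx": 0.003, "dy": 0.006, "dz": 0.003, "yaw": 0},
    {"jaw": 1, "dx": 0.001, "dy": 0.006, "dz": 0.001, "yaw": 0},
    {"jaw": 1, "dx": 0, "dy": 0.005, "dz": 0, "yaw": 0},
    {"jaw": 1, "dx": 0, "dy": 0.005, "dz": 0, "yaw": 0},
  ],
)

```text
clock: 4.8
tool_pos: [0.4501, -0.1407, 0.0742]
eef_rot: [0.203, 0.979, -0.007, 0.008]
contact_force: [-0.5, -0.2, 0.6]
opening: 0.005
```

Run:
```python
from h import *
go(.447,-.1517,.076,1.164)
```

```text
t 4.8 pos [ 0.4501 -0.1407  0.0742] yang 1.161 tilt [ 0.012 -0.018 -1.   ] F [-0.5 -0.2  0.6] open 0.01 q [ 0.51  0.77 -0.51  2.14  0.92  0.46  0.42]
tool delta [-0.0016 -0.0113 -0.0016] yaw -0.003
```

play_rows(
  targets=[
    {"jaw": 1, "dx": 0, "dy": 0.004, "dz": 0, "yaw": 0},
    {"jaw": 1, "dx": 0, "dy": 0.004, "dz": 0, "yaw": 0},
    {"jaw": 1, "dx": 0, "dy": 0.004, "dz": 0, "yaw": 0.03},
    {"jaw": 1, "dx": 0.001, "dy": 0.005, "dz": 0, "yaw": 0.06},
    {"jaw": 1, "dx": 0.001, "dy": 0.005, "dz": 0, "yaw": 0.06},
  ],
)

```text
clock: 5.3
tool_pos: [0.4586, -0.118, 0.0738]
eef_rot: [0.279, 0.96, -0.006, 0.008]
contact_force: [-0.7, 0.1, 0.6]
opening: 0.006
```

```bash
cat >> h.py <<'E'
def rel():
    # tcp relative to pivot in (radial, tangential) of tool frame
    st=r.get_state();M=R.from_quat(st['eef_rot']).as_matrix();p=np.array(st['tool_pos']);d=np.r_[PIV-p[:2],0]
    ya=np.arctan2(M[1,1],M[0,1]);t=M.T@(-d)
    print('t',round(st['clock'],2),'z',round(p[2],4),'theta_tool',round(ya-YAW,3),'rel xy',t[:2].round(4),'F tool',(M.T@st['contact_force']).round(1),'tilt',M[:2,2].round(3),'q',st['q'].round(2))
E
python3 - <<'E'
from h import *
rel()
s=r.snapshot('wrist');save('w3',s['frame'])
E
```

```text
t 5.3 z 0.0738 theta_tool 1.242 rel xy [0.0742 0.0006] F tool [ 0.7 -0.3 -0.7] tilt [ 0.012 -0.017] q [ 0.43  0.76 -0.47  2.13  0.88  0.44  0.26]
```

View pics/w3.png

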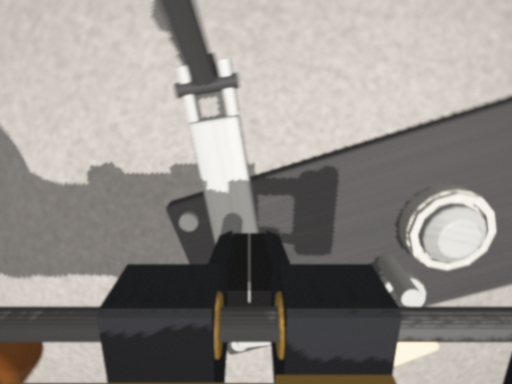

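Run:
```python
from h import *
st=r.get_state();s=r.snapshot('wrist');T=np.array(s['T_tool_cam']);P=cloud(s,T)
for v in (215,225,231,235,240,250,260,264,270): print(v,P[v,240].round(4),P[v,260].round(4))
print(P[240,215:290:8].round(3))
s=r.snapshot('scene');save('s3',cv2.resize(s['frame'][60:230,140:340],None,fx=3,fy=3,interpolation=cv2.INTER_CUBIC))
```

```text
215 [-0.001  -0.0057  0.011 ] [-0.0213  0.0083  0.0592]
225 [-0.0072 -0.0057  0.01  ] [-0.0289  0.0083  0.0578]
231 [-0.0107 -0.0057  0.0089] [-0.0346  0.0084  0.0592]
235 [ 0.0091 -0.0046 -0.037 ] [ 0.0089  0.0047 -0.0364]
240 [ 0.009  -0.0045 -0.0418] [ 0.0083  0.0046 -0.0404]
250 [ 0.0089 -0.0043 -0.0509] [ 0.0092  0.0042 -0.0514]
260 [ 0.0092 -0.0041 -0.0596] [ 0.0092  0.004  -0.0597]
264 [ 0.0091 -0.004  -0.0624] [ 0.0086  0.0039 -0.0617]
270 [ 0.009  -0.0039 -0.0666] [ 0.0092  0.0037 -0.0669]
[[-0.003 -0.018 -0.018]
 [ 0.01  -0.012 -0.043]
 [ 0.011 -0.008 -0.045]
 [ 0.009 -0.005 -0.042]
 [ 0.009 -0.001 -0.041]
 [ 0.009  0.002 -0.042]
 [ 0.009  0.006 -0.042]
 [ 0.011  0.009 -0.045]
 [ 0.011  0.013 -0.045]
 [-0.042  0.029  0.058]]
```

View pics/s3.png

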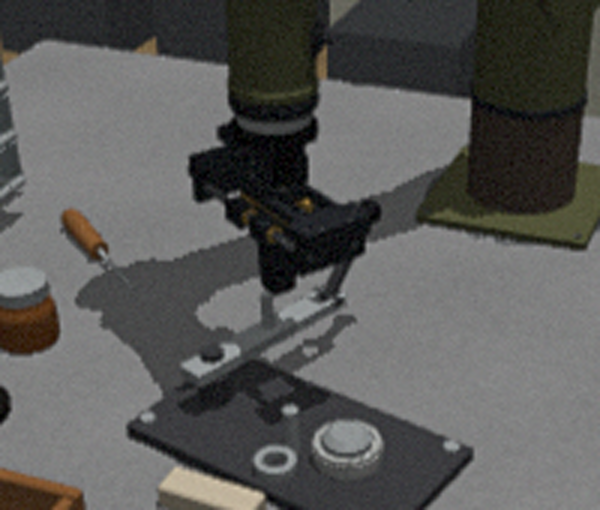

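Run:
```python
from h import *
st=r.get_state();s=r.snapshot('wrist');T=np.array(s['T_tool_cam']);P=cloud(s,T)
for v,u in [(268,150),(285,150),(300,150),(268,350),(240,225),(240,270),(300,205),(340,150),(360,150)]: print(v,u,P[v,u].round(4))
s=r.snapshot('scene');b=cam(s)
p=np.array(st['tool_pos']);m=s['mtx'];M=R.from_quat(st['eef_rot']).as_matrix()
for dz in (0,-.018,-.036):
    c=b[:3,:3].T@(p+M@[0,0,dz]-b[:3,3]);print(dz,m[0,2]+m[0,0]*c[0]/-c[2],m[1,2]-m[1,1]*c[1]/-c[2])
P=cloud(s,b)
for v in range(145,160): print(v,[P[v,u].round(3).tolist() for u in (228,232,236)])
```

```text
268 150 [ 0.0342 -0.0251 -0.1065]
285 150 [ 0.0342 -0.0232 -0.1137]
300 150 [ 0.0336 -0.022  -0.1183]
268 350 [ 0.0343  0.0244 -0.1067]
240 225 [ 0.0107 -0.011  -0.0451]
240 270 [ 0.0106  0.0088 -0.0449]
300 205 [ 0.0345 -0.0099 -0.1196]
340 150 [ 0.0269 -0.0214 -0.1226]
360 150 [ 0.0209 -0.0221 -0.1219]
0 231.75179302024657 166.96426652684107
-0.018 231.61975652037418 161.5057593565226
-0.036 231.48528736868323 155.94668418108984
145 [[0.464, -0.124, 0.146], [0.474, -0.107, 0.155], [0.461, -0.101, 0.149]]
146 [[0.462, -0.125, 0.142], [0.474, -0.107, 0.152], [0.465, -0.099, 0.149]]
147 [[0.461, -0.125, 0.138], [0.474, -0.107, 0.149], [0.464, -0.1, 0.145]]
148 [[0.463, -0.125, 0.136], [0.473, -0.108, 0.145], [0.462, -0.101, 0.14]]
149 [[0.464, -0.124, 0.133], [0.474, -0.107, 0.143], [0.463, -0.101, 0.138]]
150 [[0.465, -0.124, 0.131], [0.474, -0.108, 0.14], [0.467, -0.099, 0.137]]
151 [[0.462, -0.125, 0.126], [0.474, -0.108, 0.136], [0.463, -0.101, 0.132]]
152 [[0.461, -0.126, 0.123], [0.472, -0.109, 0.132], [0.461, -0.102, 0.127]]
153 [[0.462, -0.126, 0.12], [0.474, -0.108, 0.13], [0.462, -0.102, 0.124]]
154 [[0.464, -0.125, 0.117], [0.473, -0.109, 0.126], [0.465, -0.101, 0.123]]
155 [[0.464, -0.125, 0.115], [0.473, -0.109, 0.123], [0.462, -0.102, 0.118]]
156 [[0.464, -0.125, 0.111], [0.472, -0.109, 0.119], [0.463, -0.102, 0.115]]
157 [[0.452, -0.131, 0.1], [0.471, -0.11, 0.116], [0.297, -0.177, 0.001]]
158 [[0.461, -0.127, 0.103], [0.47, -0.111, 0.111], [0.307, -0.173, 0.004]]
159 [[0.462, -0.127, 0.1], [0.313, -0.184, 0.001], [0.307, -0.173, 0.0]]
```

Both the wrist depth and the scene depth put the real fingertips about 37 mm short of the reported TCP. The tips are at about 0.111 m, which is why they passed over the 0.100 m post without any force. From here I treat the true tip as `tool_pos` + 37 mm up. I'll back off at this height, then lower.

play_rows(
  targets=[
    {"jaw": 1, "dx": 0, "dy": -0.012, "dz": 0, "yaw": -0.05},
    {"jaw": 1, "dx": 0, "dy": -0.012, "dz": 0, "yaw": -0.05},
    {"jaw": 1, "dx": 0, "dy": -0.015, "dz": 0, "yaw": -0.05},
    {"jaw": 1, "dx": 0, "dy": -0.015, "dz": 0, "yaw": 0},
    {"jaw": 1, "dx": 0, "dy": 0, "dz": 0, "yaw": 0},
  ],
)

```text
clock: 6.05
tool_pos: [0.4323, -0.1694, 0.0741]
eef_rot: [0.199, 0.98, -0.008, 0.007]
contact_force: [-0.6, -0.3, 0.1]
opening: 0.008
```

Run:
```python
from h import *
rel();go(.4389,-.1718,.037,1.164)
```

```text
t 6.05 z 0.0741 theta_tool 1.406 rel xy [ 0.0773 -0.0449] F tool [ 0.5 -0.5 -0.1] tilt [ 0.011 -0.018] q [ 0.58  0.76 -0.51  2.16  0.94  0.45  0.47]
t 6.05 pos [ 0.4323 -0.1694  0.0741] yang 1.17 tilt [ 0.011 -0.018 -1.   ] F [-0.6 -0.3  0.1] open 0.01 q [ 0.58  0.76 -0.51  2.16  0.94  0.45  0.47]
tool delta [-0.0063  0.0008  0.0372] yaw 0.006
```

play_rows(
  targets=[
    {"jaw": 1, "dx": -0.002, "dy": 0, "dz": 0.012, "yaw": 0},
    {"jaw": 1, "dx": -0.002, "dy": 0, "dz": 0.012, "yaw": 0},
    {"jaw": 1, "dx": -0.002, "dy": 0, "dz": 0.01, "yaw": 0},
    {"jaw": 1, "dx": 0, "dy": 0, "dz": 0.003, "yaw": 0},
    {"jaw": 1, "dx": 0, "dy": 0, "dz": 0, "yaw": 0},
  ],
)

```text
clock: 6.55
tool_pos: [0.4404, -0.1708, 0.0365]
eef_rot: [0.199, 0.98, -0.006, 0.009]
contact_force: [-0.2, 0.2, 0.4]
opening: 0.004
```

Run:
```python
from h import *
rel();go(.4389,-.1718,.037,1.164)
st=r.get_state();s=r.snapshot('scene');b=cam(s);save('s4',cv2.resize(s['frame'][60:230,140:340],None,fx=3,fy=3,interpolation=cv2.INTER_CUBIC))
p=np.array(st['tool_pos']);m=s['mtx'];M=R.from_quat(st['eef_rot']).as_matrix()
c=b[:3,:3].T@(p+M@[0,0,-.036]-b[:3,3]);print(m[0,2]+m[0,0]*c[0]/-c[2],m[1,2]-m[1,1]*c[1]/-c[2])
```

```text
t 6.55 z 0.0365 theta_tool 1.407 rel xy [ 0.0693 -0.0429] F tool [ 0.2  0.1 -0.5] tilt [ 0.015 -0.016] q [ 0.52  0.83 -0.41  2.16  1.06  0.36  0.37]
t 6.55 pos [ 0.4404 -0.1708  0.0365] yang 1.171 tilt [ 0.015 -0.016 -1.   ] F [-0.2  0.2  0.4] open 0.0 q [ 0.52  0.83 -0.41  2.16  1.06  0.36  0.37]
tool delta [ 0.001  -0.0016 -0.0005] yaw 0.007
217.8115039462385 160.59512066731105
```

View pics/s4.png

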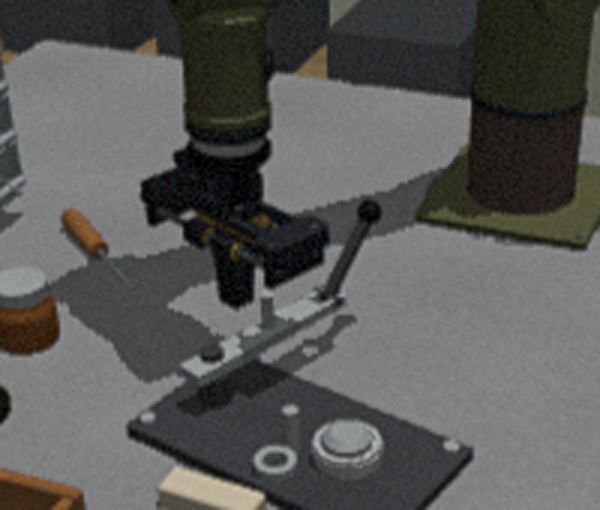

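The scene view now shows the tip at zoom pixel (235,302), level with the post at (267,310) and on its push side. I'll push from here.

play_rows(
  targets=[
    {"jaw": 1, "dx": 0, "dy": 0.005, "dz": 0, "yaw": 0},
    {"jaw": 1, "dx": 0, "dy": 0.005, "dz": 0, "yaw": 0},
    {"jaw": 1, "dx": 0, "dy": 0.005, "dz": 0, "yaw": 0},
    {"jaw": 1, "dx": 0, "dy": 0.004, "dz": 0, "yaw": 0},
    {"jaw": 1, "dx": 0, "dy": 0.004, "dz": 0, "yaw": 0},
  ],
)

```text
clock: 7.1
tool_pos: [0.4501, -0.1489, 0.0379]
eef_rot: [0.199, 0.98, -0.007, 0.009]
contact_force: [-2.2, -4.0, 0.2]
opening: 0.001
```

```bash
python3 -c "
from h import *
rel()"
```

```text
t 7.1 z 0.0379 theta_tool 1.406 rel xy [ 0.0689 -0.0192] F tool [ 0.5 -4.6 -0.1] tilt [ 0.016 -0.018] q [ 0.46  0.82 -0.41  2.15  1.05  0.36  0.33]
```

Contact reads 4.6 N, as expected. I'll follow the arc.

play_rows(
  targets=[
    {"jaw": 1, "dx": 0.001, "dy": 0.006, "dz": 0, "yaw": 0.06},
    {"jaw": 1, "dx": 0.0015, "dy": 0.006, "dz": 0, "yaw": 0.08},
    {"jaw": 1, "dx": 0.0015, "dy": 0.006, "dz": 0, "yaw": 0.08},
    {"jaw": 1, "dx": 0.0015, "dy": 0.006, "dz": 0, "yaw": 0.08},
    {"jaw": 1, "dx": 0.0015, "dy": 0.006, "dz": 0, "yaw": 0.08},
  ],
)

```text
clock: 7.6
tool_pos: [0.4528, -0.1295, 0.0379]
eef_rot: [0.392, 0.92, -0.016, 0.008]
contact_force: [-3.8, -2.9, 4.9]
opening: 0.005
```

Run:
```python
from h import *
rel()
s=r.snapshot('wrist');save('w5',s['frame'])
```

```text
t 7.6 z 0.0379 theta_tool 1.0 rel xy [ 0.0679 -0.0294] F tool [ 0.4 -4.9 -4.8] tilt [ 0.002 -0.037] q [ 0.34  0.81 -0.3   2.16  0.93  0.31 -0.02]
```

View pics/w5.png

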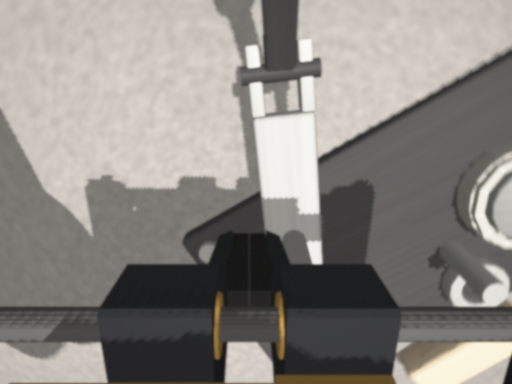

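play_rows(
  targets=[
    {"jaw": 1, "dx": 0.001, "dy": 0.007, "dz": 0, "yaw": 0.04},
    {"jaw": 1, "dx": 0.001, "dy": 0.007, "dz": 0, "yaw": 0.06},
    {"jaw": 1, "dx": 0.0015, "dy": 0.007, "dz": 0, "yaw": 0.08},
    {"jaw": 1, "dx": 0.0015, "dy": 0.007, "dz": 0, "yaw": 0.08},
    {"jaw": 1, "dx": 0.0015, "dy": 0.007, "dz": 0, "yaw": 0.08},
  ],
)

```text
clock: 8.15
tool_pos: [0.4659, -0.1082, 0.0372]
eef_rot: [0.548, 0.836, -0.025, 0.006]
contact_force: [-4.0, -1.9, 5.3]
opening: 0.008
```

```bash
python3 -c "
from h import *
rel()"
```

```text
t 8.15 z 0.0372 theta_tool 0.646 rel xy [ 0.0678 -0.0306] F tool [-0.3 -4.6 -5.1] tilt [-0.018 -0.048] q [ 0.24  0.81 -0.24  2.12  0.77  0.33 -0.26]
```

Run:
```python
from h import *
s=r.snapshot('scene');save('s6',cv2.resize(s['frame'][60:230,140:340],None,fx=3,fy=3,interpolation=cv2.INTER_CUBIC))
```

```text
(no output)
```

View pics/s6.png

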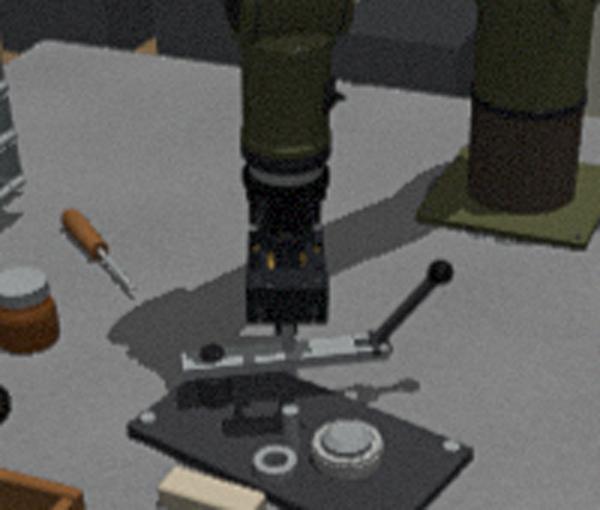

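The strap is swinging as intended, and the post top is in front of the finger at (287,327). The lever keeps its raised angle.

play_rows(
  targets=[
    {"jaw": 1, "dx": 0.001, "dy": 0.007, "dz": 0, "yaw": 0.04},
    {"jaw": 1, "dx": 0.0015, "dy": 0.007, "dz": 0, "yaw": 0.06},
    {"jaw": 1, "dx": 0.0015, "dy": 0.007, "dz": 0, "yaw": 0.06},
    {"jaw": 1, "dx": 0.0015, "dy": 0.007, "dz": 0, "yaw": 0.06},
    {"jaw": 1, "dx": 0.0015, "dy": 0.007, "dz": 0, "yaw": 0.06},
  ],
)

```text
clock: 8.7
tool_pos: [0.4874, -0.0932, 0.0357]
eef_rot: [0.661, 0.749, -0.033, 0.004]
contact_force: [-4.0, -1.4, 4.0]
opening: 0.003
```

Run:
```python
from h import *
rel()
s=r.snapshot('wrist');save('w7',s['frame'])
```

```text
t 8.7 z 0.0357 theta_tool 0.36 rel xy [ 0.0686 -0.0253] F tool [-1.  -4.3 -3.8] tilt [-0.036 -0.055] q [ 0.19  0.83 -0.22  2.05  0.62  0.38 -0.43]
```

View pics/w7.png

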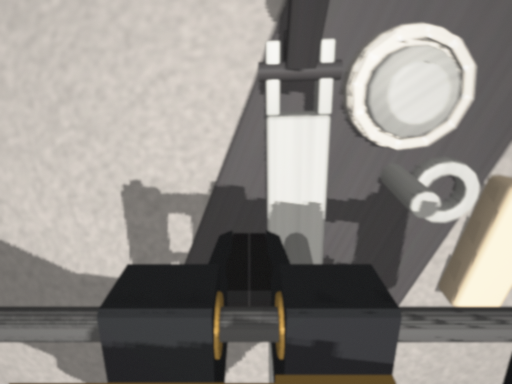

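The strap is parallel to the tool, at about 0.37 rad, and it is closing on the pin and the blank. I'll continue.

play_rows(
  targets=[
    {"jaw": 1, "dx": 0.0015, "dy": 0.006, "dz": 0, "yaw": 0.06},
    {"jaw": 1, "dx": 0.0015, "dy": 0.006, "dz": 0, "yaw": 0.06},
    {"jaw": 1, "dx": 0.0015, "dy": 0.006, "dz": 0, "yaw": 0.06},
    {"jaw": 1, "dx": 0.0015, "dy": 0.005, "dz": 0, "yaw": 0.06},
    {"jaw": 1, "dx": 0.001, "dy": 0.004, "dz": 0, "yaw": 0.04},
  ],
)

```text
clock: 9.25
tool_pos: [0.5068, -0.0864, 0.0337]
eef_rot: [0.759, 0.65, -0.038, 0.005]
contact_force: [-4.5, -0.9, 4.5]
opening: 0.007
```

Run:
```python
from h import *
rel()
s=r.snapshot('wrist');save('w8',s['frame'])
```

```text
t 9.25 z 0.0337 theta_tool 0.079 rel xy [ 0.0686 -0.0252] F tool [-1.8 -4.5 -4.3] tilt [-0.051 -0.057] q [ 0.15  0.84 -0.18  1.98  0.49  0.42 -0.59]
```

View pics/w8.png

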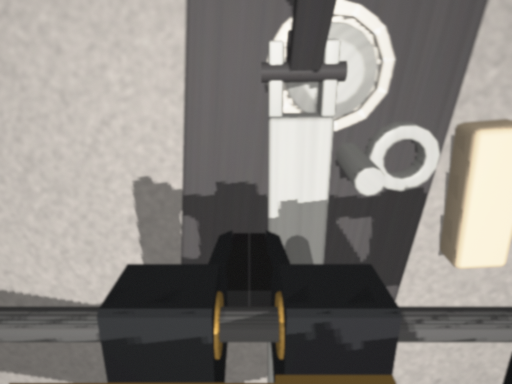

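About 0.09 rad remains. I'll go slowly and let the force show the stop, lifting the tips slightly.

play_rows(
  targets=[
    {"jaw": 1, "dx": 0.001, "dy": 0.004, "dz": -0.001, "yaw": 0.03},
    {"jaw": 1, "dx": 0.0005, "dy": 0.004, "dz": -0.001, "yaw": 0.02},
    {"jaw": 1, "dx": 0.0005, "dy": 0.003, "dz": -0.001, "yaw": 0.02},
    {"jaw": 1, "dx": 0, "dy": 0.003, "dz": 0, "yaw": 0},
    {"jaw": 1, "dx": 0, "dy": 0.003, "dz": 0, "yaw": 0},
  ],
)

```text
clock: 9.8
tool_pos: [0.5131, -0.0861, 0.0337]
eef_rot: [0.781, 0.623, -0.046, -0.001]
contact_force: [-11.7, 2.2, 11.3]
opening: 0.005
```

```bash
python3 -c "
from h import *
rel()"
```

```text
t 9.8 z 0.0337 theta_tool 0.01 rel xy [ 0.0685 -0.0238] F tool [ -1.2 -12.5 -10.5] tilt [-0.072 -0.056] q [ 0.15  0.85 -0.19  1.94  0.45  0.47 -0.61]
```

play_rows(
  targets=[
    {"jaw": 1, "dx": 0, "dy": 0.004, "dz": 0, "yaw": 0},
    {"jaw": 1, "dx": 0, "dy": 0.005, "dz": 0, "yaw": 0},
    {"jaw": 1, "dx": 0, "dy": 0.005, "dz": 0, "yaw": 0},
    {"jaw": 1, "dx": 0, "dy": 0, "dz": 0, "yaw": 0},
    {"jaw": 1, "dx": 0, "dy": 0, "dz": 0, "yaw": 0},
  ],
)

```text
clock: 10.3
tool_pos: [0.5109, -0.0856, 0.0348]
eef_rot: [0.779, 0.625, -0.057, -0.01]
contact_force: [-2.7, -0.7, -1.1]
opening: 0.006
```

Run:
```python
from h import *
rel()
st=r.get_state();s=r.snapshot('wrist');save('w9',s['frame']);np.savez('w9.npz',T=cam(s,st),**s)
```

```text
t 10.3 z 0.0348 theta_tool 0.014 rel xy [ 0.0686 -0.0257] F tool [-1.2 -2.3  1.4] tilt [-0.101 -0.055] q [ 0.16  0.86 -0.2   1.91  0.43  0.52 -0.59]
```

View pics/w9.png

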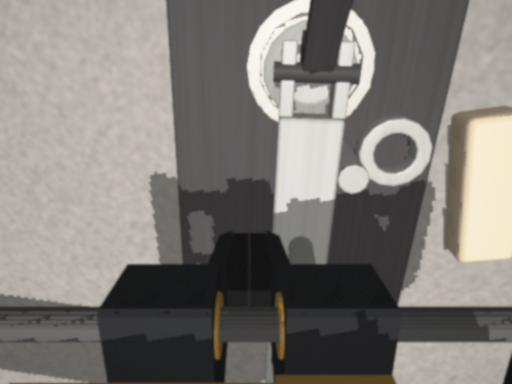

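The strap lies against the pin and its nose is over the blank. A 12 N reaction confirmed the stop. I'll back off, lift, and verify from above before touching the lever.

play_rows(
  targets=[
    {"jaw": 1, "dx": 0, "dy": -0.01, "dz": 0, "yaw": 0},
    {"jaw": 1, "dx": 0, "dy": -0.02, "dz": 0, "yaw": 0},
    {"jaw": 1, "dx": 0, "dy": -0.02, "dz": -0.02, "yaw": 0},
    {"jaw": 1, "dx": 0, "dy": 0, "dz": -0.04, "yaw": 0},
    {"jaw": 1, "dx": 0, "dy": 0, "dz": -0.04, "yaw": 0},
  ],
)

```text
clock: 10.85
tool_pos: [0.4743, -0.0669, 0.1373]
eef_rot: [0.778, 0.626, -0.052, -0.009]
contact_force: [0.4, -0.0, -0.5]
opening: 0.004
```

play_rows(
  targets=[
    {"jaw": 1, "dx": 0, "dy": -0.02, "dz": -0.02, "yaw": 0},
    {"jaw": 1, "dx": 0, "dy": -0.02, "dz": 0, "yaw": 0},
    {"jaw": 1, "dx": 0, "dy": -0.02, "dz": 0, "yaw": 0},
    {"jaw": 1, "dx": 0, "dy": 0, "dz": 0, "yaw": 0},
    {"jaw": 1, "dx": 0, "dy": 0, "dz": 0, "yaw": 0},
  ],
)

```text
clock: 11.35
tool_pos: [0.4288, -0.0498, 0.1692]
eef_rot: [0.778, 0.627, -0.039, -0.0]
contact_force: [0.2, -0.7, -0.3]
opening: 0.006
```

Run:
```python
from h import *
rel()
for n in ('wrist','top','scene'):
    st=r.get_state();s=r.snapshot(n);np.savez(n+'10.npz',T=cam(s,st),**s)
    if n=='wrist': save('w10',s['frame'])
    if n=='top': save('t10',cv2.resize(s['frame'][135:260,225:345],None,fx=4,fy=4,interpolation=cv2.INTER_CUBIC))
    if n=='scene': save('s10',cv2.resize(s['frame'][105:245,165:315],None,fx=4,fy=4,interpolation=cv2.INTER_CUBIC))
```

```text
t 11.35 z 0.1692 theta_tool 0.02 rel xy [ 0.0864 -0.1132] F tool [-0.6  0.4  0.3] tilt [-0.06  -0.048] q [ 0.17  0.54 -0.3   2.11  0.34  0.61 -0.6 ]
```

View pics/w10.png

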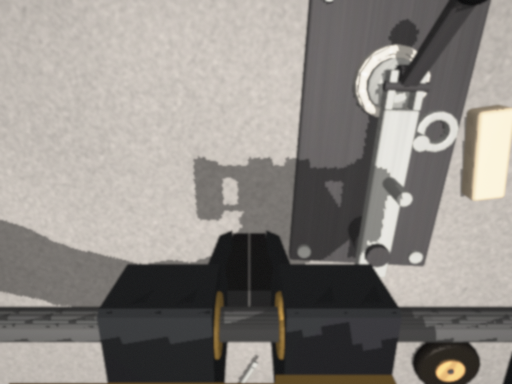

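View pics/t10.png

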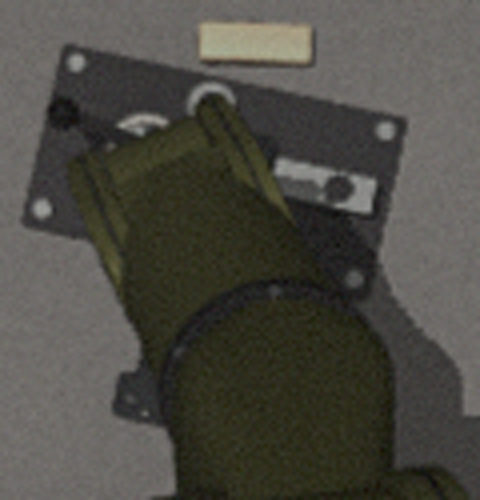

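View pics/s10.png

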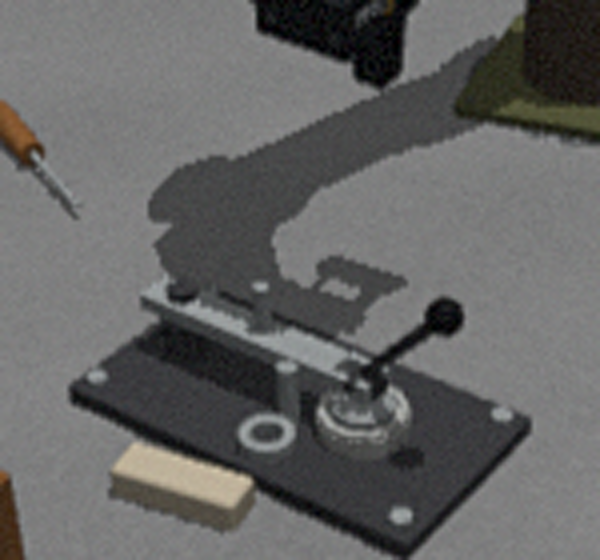

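Run:
```python
from h import *
a=np.load('top10.npz');b=np.load('scene10.npz')
def tri(p,q):
    o1,d1=ray(a,a['T'],*p);o2,d2=ray(b,b['T'],*q);d1/=np.linalg.norm(d1);d2/=np.linalg.norm(d2)
    s=np.linalg.lstsq(np.stack([d1,-d2],1),o2-o1,rcond=None)[0]
    A=o1+s[0]*d1;B=o2+s[1]*d2;return (A+B)/2,np.linalg.norm(A-B)
X,e=tri((225+64/4-.375,135+111/4-.375),(165+445/4-.375,105+316/4-.375))
d=X[:2]-PIV;print(X,e,'r',np.linalg.norm(d),'theta',np.arctan2(-d[0],d[1])-YAW,'lev',np.arctan2(X[2]-.0615,np.linalg.norm(d)-.15))
n=np.array([-np.sin(YAW),np.cos(YAW)])
for rr in (.21,.226,.242): print(rr,PIV+rr*n)
# strap direction in wrist10: edge points at z=.064
w=np.load('wrist10.npz')
P=cloud(w,w['T']);m=np.abs(P[...,2]-.064)<.004;m[:100]=0;m[235:]=0;m[:,:350]=0;m[:,425:]=0
Q=P[m][:,:2];vx,vy,x0,y0=cv2.fitLine(Q.astype(np.float32),cv2.DIST_HUBER,0,.01,.01).ravel()
if vy<0: vx,vy=-vx,-vy
print(m.sum(),'strap dir',np.arctan2(-vx,vy)-YAW)
go(*(PIV+.212*n),.25,None)
```

```text
[0.57226908 0.0477894  0.1326418 ] 0.003790519745580329 r 0.2122737642239744 theta -0.007935438030026915 lev 0.8517698222510459
0.21 [0.57010123 0.04597901]
0.226 [0.57384228 0.06153551]
0.242 [0.57758332 0.077092  ]
4289 strap dir -0.04852128
t 11.5 pos [ 0.4283 -0.05    0.1687] yang -0.217 tilt [-0.062 -0.048 -0.997] F [ 0.6 -0.6  0.2] open 0.01 q [ 0.17  0.54 -0.3   2.11  0.34  0.61 -0.6 ]
tool delta [ 0.1207  0.1136 -0.0947] yaw None
```

The ball is at (0.572, 0.048, 0.133), which gives r 0.212 and a strap angle of -0.008 rad. With the pin contact and the 12 N reaction, the strap counts as closed. Next I'll move above the ball with the tips kept well above its top (0.145).

play_rows(
  targets=[
    {"jaw": 1, "dx": 0.03, "dy": 0.028, "dz": -0.003, "yaw": 0},
    {"jaw": 1, "dx": 0.03, "dy": 0.028, "dz": -0.003, "yaw": 0},
    {"jaw": 1, "dx": 0.03, "dy": 0.028, "dz": -0.003, "yaw": 0},
    {"jaw": 1, "dx": 0.03, "dy": 0.028, "dz": -0.003, "yaw": 0},
    {"jaw": 1, "dx": 0, "dy": 0, "dz": 0, "yaw": 0},
  ],
)

```text
clock: 12.0
tool_pos: [0.5702, 0.0447, 0.1643]
eef_rot: [0.78, 0.624, -0.04, -0.001]
contact_force: [-1.4, 0.5, -0.6]
opening: 0.009
```

```bash
cat >> h.py <<'E'
def tip(x,y,z):
    st=r.get_state();M=R.from_quat(st['eef_rot']).as_matrix();p=np.array(st['tool_pos'])-.037*M[:,2]
    n=np.array([-np.sin(YAW),np.cos(YAW)]);l=np.array([np.cos(YAW),np.sin(YAW)]);d=p[:2]-PIV
    print('t',round(st['clock'],2),'tip',p.round(4),'r',round(d@n,4),'lat',round(d@l,4),'tilt',M[:2,2].round(3),'F',np.round(st['contact_force'],1),'tool delta',(M.T@(np.array([x,y,z])-p)).round(4))
E
python3 - <<'E'
from h import *
tip(.573,.048,.155)
s=r.snapshot('wrist');save('w11',s['frame'])
s=r.snapshot('scene');save('s11',cv2.resize(s['frame'][85:225,180:330],None,fx=4,fy=4,interpolation=cv2.INTER_CUBIC))
E
```

```text
t 12.0 tip [0.5726 0.0464 0.2012] r 0.211 lat 0.0023 tilt [-0.064 -0.048] F [-1.4  0.5 -0.6] tool delta [0.0044 0.0024 0.046 ]
```

View pics/w11.png

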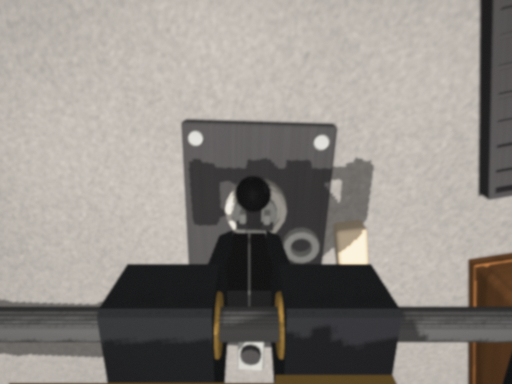

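View pics/s11.png

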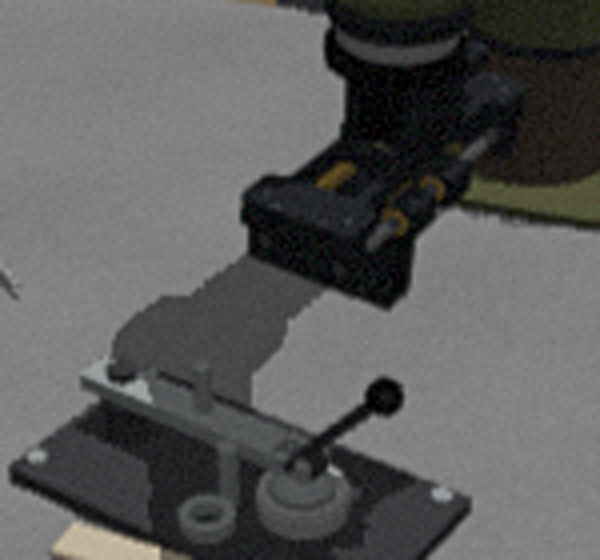

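Run:
```python
from h import *
st=r.get_state();s=r.snapshot('scene');b=cam(s);m=s['mtx'];M=R.from_quat(st['eef_rot']).as_matrix();p=np.array(st['tool_pos'])
for q in [(0,0,-.037),(0,.0175,-.037),(0,-.0175,-.037),(0,0,-.1),(0.01,0.09,-.107),(.01,-.09,-.107)]:
    c=b[:3,:3].T@(p+M@q-b[:3,3]);u,v=m[0,2]+m[0,0]*c[0]/-c[2],m[1,2]-m[1,1]*c[1]/-c[2];print(q,(u-180)*4,(v-85)*4,'depth pt',-c[2],s['z_map'][int(v),int(u)])
save('s12',cv2.convertScaleAbs(cv2.resize(s['frame'][95:205,220:320],None,fx=5,fy=5,interpolation=cv2.INTER_CUBIC),alpha=2.5,beta=0))
```

```text
(0, 0, -0.037) 375.3972175724857 291.9516134534905 depth pt 0.9490151050695228 0.9275209
(0, 0.0175, -0.037) 359.16623692272833 306.9022182402506 depth pt 0.937878128404934 1.3131738
(0, -0.0175, -0.037) 391.25166609534676 277.3478381738454 depth pt 0.9601520817341116 0.92981535
(0, 0, -0.1) 380.56686604531865 200.05454852279627 depth pt 0.9080536455928923 0.86664605
(0.01, 0.09, -0.107) 305.1808607142734 274.1825670904767 depth pt 0.8420760677869931 0.84889543
(0.01, -0.09, -0.107) 477.26404464756797 125.54668781300711 depth pt 0.9566278277656204 0.942261
```

View pics/s12.png

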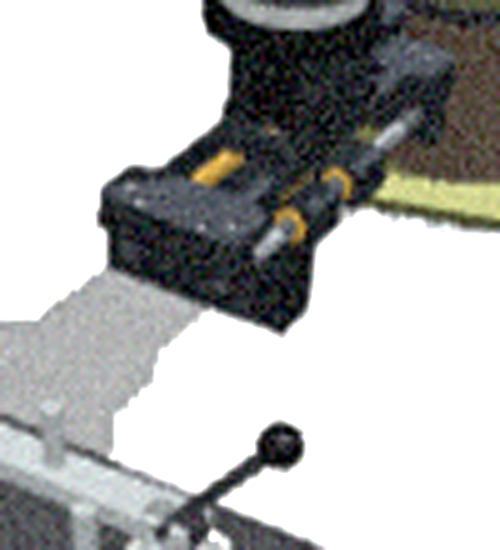

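The tip is correctly over the ball (projected at zoom (269,315), ball at (281,445)). I'll descend to just above it.

play_rows(
  targets=[
    {"jaw": 1, "dx": 0.003, "dy": 0.001, "dz": 0.015, "yaw": 0},
    {"jaw": 1, "dx": 0.002, "dy": 0.001, "dz": 0.015, "yaw": 0},
    {"jaw": 1, "dx": 0.001, "dy": 0, "dz": 0.015, "yaw": 0},
    {"jaw": 1, "dx": 0, "dy": 0, "dz": 0.003, "yaw": 0},
    {"jaw": 1, "dx": 0, "dy": 0, "dz": 0, "yaw": 0},
  ],
)

```text
clock: 12.65
tool_pos: [0.5594, 0.0336, 0.115]
eef_rot: [0.784, 0.62, -0.048, -0.001]
contact_force: [0.3, 0.2, 0.8]
opening: 0.004
```

Run:
```python
from h import *
tip(.573,.048,.145)
s=r.snapshot('wrist');save('w13',s['frame'])
```

```text
t 12.65 tip [0.5622 0.0358 0.1518] r 0.1982 lat -0.0053 tilt [-0.077 -0.059] F [0.3 0.2 0.8] tool delta [0.0149 0.0081 0.0052]
```

View pics/w13.png

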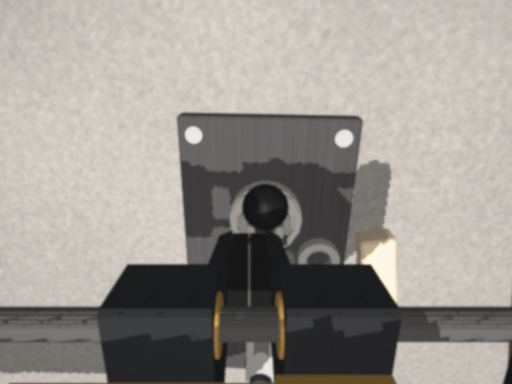

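The tip drifted inward, to r 0.198. I'll shift outward, still 7 mm above the ball.

play_rows(
  targets=[
    {"jaw": 1, "dx": 0.006, "dy": 0.003, "dz": -0.001, "yaw": 0},
    {"jaw": 1, "dx": 0.006, "dy": 0.003, "dz": -0.001, "yaw": 0},
    {"jaw": 1, "dx": 0.005, "dy": 0.002, "dz": 0, "yaw": 0},
    {"jaw": 1, "dx": 0, "dy": 0, "dz": 0, "yaw": 0},
    {"jaw": 1, "dx": 0, "dy": 0, "dz": 0, "yaw": 0},
  ],
)

```text
clock: 13.2
tool_pos: [0.574, 0.05, 0.118]
eef_rot: [0.784, 0.619, -0.046, 0.0]
contact_force: [-0.6, -0.2, -1.0]
opening: 0.005
```

```bash
python3 -c "
from h import *
tip(.573,.048,.145)"
```

```text
t 13.2 tip [0.5767 0.0521 0.1548] r 0.2175 lat 0.005 tilt [-0.072 -0.058] F [-0.6 -0.2 -1. ] tool delta [-0.0041 -0.0021  0.0103]
```

play_rows(
  targets=[
    {"jaw": 1, "dx": 0.001, "dy": -0.001, "dz": 0.005, "yaw": 0},
    {"jaw": 1, "dx": 0.001, "dy": -0.001, "dz": 0.005, "yaw": 0},
    {"jaw": 1, "dx": 0.003, "dy": 0, "dz": 0.005, "yaw": 0},
    {"jaw": 1, "dx": 0.005, "dy": 0, "dz": 0.005, "yaw": 0},
    {"jaw": 1, "dx": 0.005, "dy": 0, "dz": 0.005, "yaw": 0},
  ],
)

```text
clock: 13.7
tool_pos: [0.5761, 0.0673, 0.0933]
eef_rot: [0.784, 0.62, -0.042, 0.001]
contact_force: [0.4, -0.6, 3.4]
opening: 0.011
```

```bash
python3 -c "
from h import *
tip(.573,.048,.145)"
```

```text
t 13.7 tip [0.5785 0.0692 0.1301] r 0.2346 lat 0.0028 tilt [-0.065 -0.053] F [ 0.4 -0.6  3.4] tool delta [-0.0229 -0.0012 -0.0133]
```

Force reads 3.4 N up, so the lever is going down. The tip is slightly ahead in radius, so I'll push straight down for a while.

play_rows(
  targets=[
    {"jaw": 1, "dx": -0.001, "dy": 0, "dz": 0.005, "yaw": 0},
    {"jaw": 1, "dx": 0, "dy": 0, "dz": 0.005, "yaw": 0},
    {"jaw": 1, "dx": 0, "dy": 0, "dz": 0.005, "yaw": 0},
    {"jaw": 1, "dx": 0, "dy": 0, "dz": 0.005, "yaw": 0},
    {"jaw": 1, "dx": 0, "dy": 0, "dz": 0.005, "yaw": 0},
  ],
)

```text
clock: 14.2
tool_pos: [0.5803, 0.0826, 0.0704]
eef_rot: [0.782, 0.623, -0.029, -0.003]
contact_force: [-0.0, 3.2, 5.2]
opening: 0.006
```

Run:
```python
from h import *
tip(.573,.048,.145)
s=r.snapshot('wrist');save('w14',s['frame'])
s=r.snapshot('scene');save('s14',cv2.convertScaleAbs(cv2.resize(s['frame'][95:205,220:320],None,fx=5,fy=5,interpolation=cv2.INTER_CUBIC),alpha=2,beta=0))
```

```text
t 14.2 tip [0.5822 0.0837 0.1074] r 0.2495 lat 0.0029 tilt [-0.049 -0.031] F [-0.   3.2  5.2] tool delta [-0.0384 -0.0025 -0.036 ]
```

View pics/w14.png

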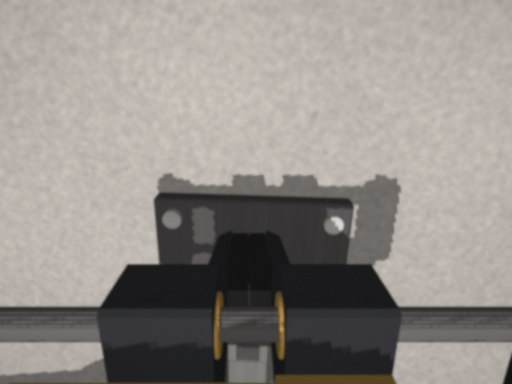

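View pics/s14.png

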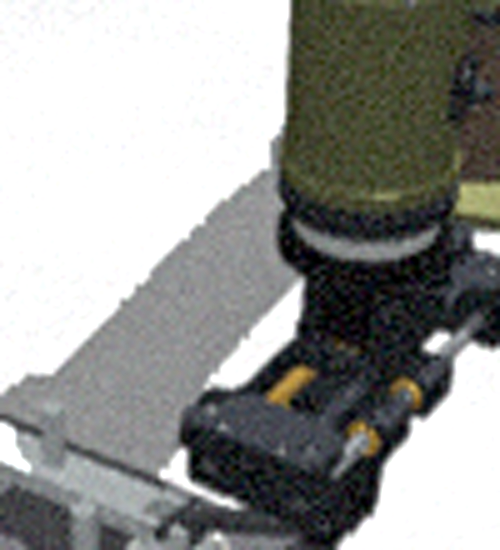

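The tip has crept outward to r 0.25, past the ball's top at about 0.235, and the side force is growing. I'll lift off, come inward and check the ball before pressing again.

play_rows(
  targets=[
    {"jaw": 1, "dx": 0, "dy": 0, "dz": -0.015, "yaw": 0},
    {"jaw": 1, "dx": 0, "dy": 0, "dz": -0.015, "yaw": 0},
    {"jaw": 1, "dx": -0.012, "dy": 0, "dz": -0.005, "yaw": 0},
    {"jaw": 1, "dx": -0.012, "dy": 0, "dz": 0, "yaw": 0},
    {"jaw": 1, "dx": 0, "dy": 0, "dz": 0, "yaw": 0},
  ],
)

```text
clock: 14.8
tool_pos: [0.573, 0.0525, 0.1073]
eef_rot: [0.782, 0.622, -0.035, -0.003]
contact_force: [0.5, -1.1, 0.4]
opening: 0.005
```

Run:
```python
from h import *
tip(.575,.070,.125)
st=r.get_state();s=r.snapshot('wrist');save('w15',s['frame']);T=cam(s,st);P=cloud(s,T)
n=np.array([-np.sin(YAW),np.cos(YAW)])
for v in range(150,234,6):
    q=P[v,252];print(v,q.round(4),round((q[:2]-PIV)@n,4))
```

```text
t 14.8 tip [0.5751 0.0539 0.1442] r 0.2189 lat 0.003 tilt [-0.057 -0.039] F [ 0.5 -1.1  0.4] tool delta [ 0.0166 -0.0029  0.0185]
150 [0.5751 0.0697 0.0159] 0.2343
156 [0.5741 0.065  0.0164] 0.2294
162 [0.5813 0.0831 0.0972] 0.2487
168 [0.5809 0.0807 0.101 ] 0.2463
174 [0.5806 0.0786 0.105 ] 0.2442
180 [0.5797 0.075  0.1045] 0.2405
186 [0.579  0.0718 0.1053] 0.2372
192 [0.5782 0.0682 0.1052] 0.2335
198 [0.5769 0.0631 0.1013] 0.2282
204 [0.575  0.056  0.0931] 0.2208
210 [0.5736 0.0504 0.0895] 0.2151
216 [0.5725 0.0458 0.0882] 0.2104
222 [0.5712 0.0406 0.0859] 0.205
228 [0.5702 0.0363 0.0859] 0.2006
```

View pics/w15.png

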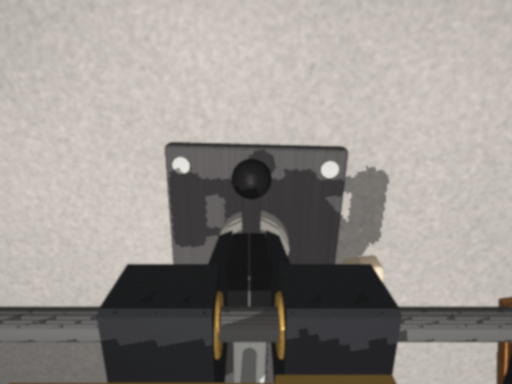

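Depth puts the ball's top at 0.1055 m, r≈0.238, so the lever is at about 0.35 rad. That also confirms the tip offset. I'll reposition over the ball.

play_rows(
  targets=[
    {"jaw": 1, "dx": 0.006, "dy": -0.001, "dz": 0.005, "yaw": 0},
    {"jaw": 1, "dx": 0.006, "dy": -0.001, "dz": 0.005, "yaw": 0},
    {"jaw": 1, "dx": 0.005, "dy": 0, "dz": 0.006, "yaw": 0},
    {"jaw": 1, "dx": 0.001, "dy": 0, "dz": 0.005, "yaw": 0},
    {"jaw": 1, "dx": 0, "dy": 0, "dz": 0, "yaw": 0},
  ],
)

```text
clock: 15.35
tool_pos: [0.5726, 0.0736, 0.0816]
eef_rot: [0.781, 0.623, -0.035, -0.004]
contact_force: [0.6, -0.6, -0.1]
opening: 0.005
```

```bash
python3 -c "
from h import *
tip(.577,.0735,.105)"
```

```text
t 15.35 tip [0.5748 0.075  0.1185] r 0.2393 lat -0.0022 tilt [-0.061 -0.037] F [ 0.6 -0.6 -0.1] tool delta [-0.0003  0.0031  0.0134]
```

play_rows(
  targets=[
    {"jaw": 1, "dx": 0, "dy": 0.001, "dz": 0.006, "yaw": 0},
    {"jaw": 1, "dx": 0, "dy": 0.001, "dz": 0.005, "yaw": 0},
    {"jaw": 1, "dx": 0, "dy": 0.001, "dz": 0.005, "yaw": 0},
    {"jaw": 1, "dx": 0, "dy": 0, "dz": 0.005, "yaw": 0},
    {"jaw": 1, "dx": 0, "dy": 0, "dz": 0.005, "yaw": 0},
  ],
)

```text
clock: 15.85
tool_pos: [0.5759, 0.0789, 0.056]
eef_rot: [0.781, 0.624, -0.031, -0.006]
contact_force: [-0.8, 1.9, 6.0]
opening: 0.002
```

```bash
python3 -c "
from h import *
tip(.578,.0771,.0735)"
```

```text
t 15.85 tip [0.578  0.08   0.0929] r 0.2449 lat -0.0003 tilt [-0.056 -0.028] F [-0.8  1.9  6. ] tool delta [-0.002   0.0016  0.0195]
```

play_rows(
  targets=[
    {"jaw": 1, "dx": -0.003, "dy": 0, "dz": 0.005, "yaw": 0},
    {"jaw": 1, "dx": -0.002, "dy": 0, "dz": 0.005, "yaw": 0},
    {"jaw": 1, "dx": -0.002, "dy": 0, "dz": 0.005, "yaw": 0},
    {"jaw": 1, "dx": -0.001, "dy": 0, "dz": 0.005, "yaw": 0},
    {"jaw": 1, "dx": 0, "dy": 0, "dz": 0.004, "yaw": 0},
  ],
)

```text
clock: 16.35
tool_pos: [0.5776, 0.0826, 0.0374]
eef_rot: [0.779, 0.627, -0.021, -0.009]
contact_force: [-8.5, -3.1, 42.8]
opening: 0.011
```

```bash
python3 -c "
from h import *
tip(.578,.0771,.0735)"
```

```text
t 16.35 tip [0.5792 0.0831 0.0744] r 0.2482 lat 0.0002 tilt [-0.043 -0.013] F [-8.5 -3.1 42.8] tool delta [-0.0061  0.0001  0.001 ]
```

The tip is at 0.0744 m, where the ball-down height is 0.0735 m, and the force rose sharply to 43 N. That is the end stop, so I'll lift off and look.

play_rows(
  targets=[
    {"jaw": 1, "dx": 0, "dy": 0, "dz": -0.01, "yaw": 0},
    {"jaw": 1, "dx": 0, "dy": 0, "dz": -0.03, "yaw": 0},
    {"jaw": 1, "dx": 0, "dy": 0, "dz": -0.04, "yaw": 0},
    {"jaw": 1, "dx": -0.015, "dy": 0, "dz": -0.02, "yaw": 0},
    {"jaw": 1, "dx": -0.02, "dy": 0, "dz": 0, "yaw": 0},
  ],
)

```text
clock: 16.85
tool_pos: [0.5759, 0.0514, 0.1418]
eef_rot: [0.778, 0.628, -0.02, -0.008]
contact_force: [0.2, -0.9, 0.0]
opening: 0.006
```

play_rows(
  targets=[
    {"jaw": 1, "dx": -0.02, "dy": -0.03, "dz": 0, "yaw": 0},
    {"jaw": 1, "dx": 0, "dy": -0.04, "dz": 0, "yaw": 0},
    {"jaw": 1, "dx": 0, "dy": -0.04, "dz": 0, "yaw": 0},
    {"jaw": 1, "dx": 0, "dy": -0.02, "dz": 0, "yaw": 0},
    {"jaw": 1, "dx": 0, "dy": 0, "dz": 0, "yaw": 0},
  ],
)

```text
clock: 17.35
tool_pos: [0.4423, 0.0527, 0.1473]
eef_rot: [0.781, 0.624, -0.019, -0.005]
contact_force: [0.4, -0.1, -0.6]
opening: 0.003
```

Run:
```python
from h import *
tip(.578,.0771,.0735)
n=np.array([-np.sin(YAW),np.cos(YAW)])
st=r.get_state();s=r.snapshot('wrist');save('w16',s['frame']);T=cam(s,st);np.savez('w16.npz',T=T,**s)
s=r.snapshot('scene');save('s16',cv2.resize(s['frame'][105:245,165:315],None,fx=4,fy=4,interpolation=cv2.INTER_CUBIC));np.savez('s16.npz',T=cam(s),**s)
s=r.snapshot('top');save('t16',cv2.resize(s['frame'][120:270,180:380],None,fx=4,fy=4,interpolation=cv2.INTER_CUBIC))
np.savez('t16.npz',T=cam(s),**s)
```

```text
t 17.35 tip [0.4436 0.0533 0.1843] r 0.1875 lat -0.1247 tilt [-0.036 -0.015] F [ 0.4 -0.1 -0.6] tool delta [0.0553 0.1292 0.1055]
```

View pics/w16.png

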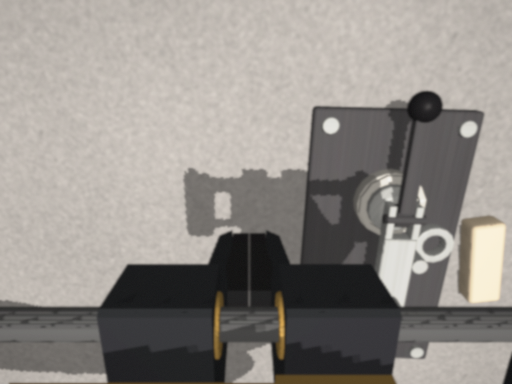

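View pics/s16.png

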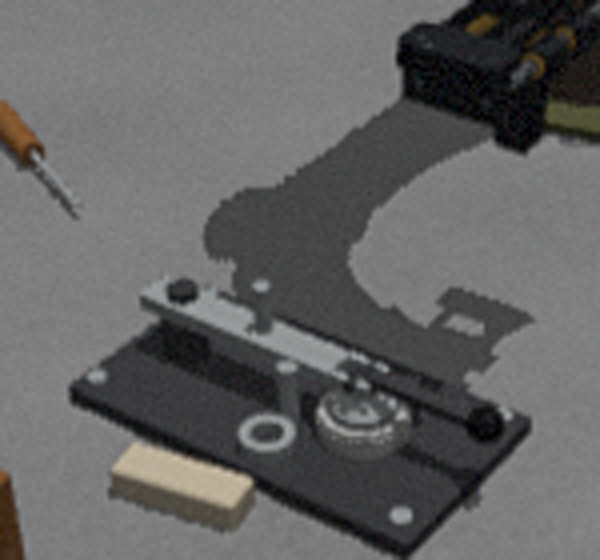

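View pics/t16.png

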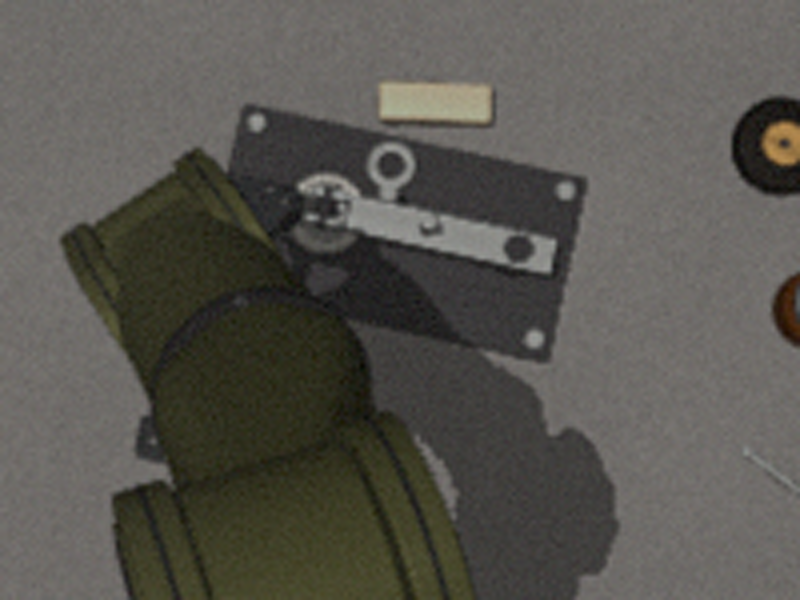

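The lever looks level, with the ball just past the plate end. Spacer and bar are unmoved. Next I'll measure the lever angle, the strap angle and the pin contact.

Run:
```python
from h import *
n=np.array([-np.sin(YAW),np.cos(YAW)]);l=np.array([np.cos(YAW),np.sin(YAW)])
w=np.load('w16.npz');b=np.load('s16.npz');t=np.load('t16.npz')
o1,d1=ray(w,w['T'],425.5,106.5);o2,d2=ray(b,b['T'],165+486/4-.375,105+424/4-.375)
d1/=np.linalg.norm(d1);d2/=np.linalg.norm(d2);s=np.linalg.lstsq(np.stack([d1,-d2],1),o2-o1,rcond=None)[0]
A=o1+s[0]*d1;B=o2+s[1]*d2;X=(A+B)/2;e=X[:2]-PIV
print('ball',X.round(4),np.linalg.norm(A-B).round(4),'r',e@n,'lat',e@l,'th',-np.arctan2(e@l,e@n),'lever',np.arcsin((X[2]-.0615)/.092))
P=cloud(w,w['T']);bl=P[95:119,414:438].reshape(-1,3);print('ball top',np.sort(bl[:,2])[-8:].round(4))
for v,u in [(125,416),(145,413),(165,410),(185,407)]: print('lever',P[v,u].round(4))
# strap angle from top view at z=.064 via brightness
f=t['frame'];g=cv2.cvtColor(f,cv2.COLOR_RGB2GRAY)
def fit(x0,y0,x1,y1,thr,nm,z):
    m=np.zeros_like(g);m[y0:y1,x0:x1]=(g[y0:y1,x0:x1]>thr)
    k,lab,st,c=cv2.connectedComponentsWithStats(m);i=1+np.argmax(st[1:,4]);ys,xs=np.nonzero(lab==i)
    Q=np.array([plane(t,t['T'],x,y,z)[:2] for x,y in zip(xs,ys)]);R_=cv2.minAreaRect((Q*1000).astype(np.float32))
    vx,vy,cx,cy=cv2.fitLine(Q.astype(np.float32),cv2.DIST_L2,0,.01,.01).ravel()
    if vy<0:vx,vy=-vx,-vy
    print(nm,len(Q),R_,'theta',np.arctan2(-vx,vy)-YAW)
fit(268,165,322,192,110,'strap',.064)
```

```text
ball [0.5793 0.0795 0.0642] 0.0016 r 0.24474032770793375 lat 0.0010896368743130564 th -0.004452186874659536 lever 0.02920186706311589
ball top [0.0742 0.0743 0.0745 0.0747 0.0747 0.0749 0.3263 0.3263]
lever [0.5705 0.0672 0.0673]
lever [0.5679 0.0519 0.0657]
lever [0.5646 0.0365 0.0657]
lever [0.5608 0.0207 0.0664]
strap 344 ((546.46875, -92.9811782836914), (126.14320373535156, 45.2354850769043), 76.10529327392578) theta -0.07112825
```

```bash
python3 -c "
from h import *
print(r.get_state()['contact_force'],r.get_state()['clock']);print(r.finish_job())"
```

```text
[ 0.20787346 -0.03435836  0.22209771] 17.5
the job is handed in; nothing more can be done
None
```

I swung the strap over the blank against its stop and then pushed the cam lever fully down. The job was handed in at 17.5 s with the gripper clear of everything.

**Strap:**
- I pushed the thumb post with the back of a shut finger. Contact held at about 4.5 N, then rose to 12.5 N at the stop.
- The ball's position gave a strap angle of -0.004 rad, and in the pictures the strap lies against the pin.
- Two rough line fits of the strap (-0.05 and -0.07 rad) disagreed. The first came from a partly shaded strap and the second from a patch too wide to be the strap alone, so I relied on the ball, pin and force.

**Lever:**
- I pressed the ball down with the fingertips only after the strap was closed. The upward force rose from about 6 N to 43 N at the end stop, firmer than I intended. That was fingertip contact only, not the gripper body.
- The ball's top then measured 0.0747 m against 0.0735 m expected. Triangulating its centre gave about 0.03 rad, within measurement error, and the lever surface was level.

**Problems on the way:**
- The real fingertips were about 37 mm short of the reported TCP. My first approach passed over the post without touching it; both cameras showed the offset, and I corrected for it.
- Partway down the lever, the tip crept outward on the ball. I lifted off, repositioned and finished the press.
- The tool picked up a tilt of a few degrees during the pushes.

I never touched the blank. The spacer and compound bar looked unmoved in the last views; I did not check the other bench items closely.

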